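# Push the sample tubes home in the centrifuge rotor

### The job

Three tubes stand proud in the centrifuge rotor: lightly push each one down with the fingertips until its cap sits fully home on the rotor, first the purple cap, then the yellow, then the blue. Push gently and lift no tube. Do not touch the white-capped balance tube, which is already home, and leave the bottle, tip box and calculator where they are.

Things in the scene. Friction and masses are not known exactly. Their poses are not given: they have to be found in the camera images.
- purple_cap: Purple tube cap: disc 34 mm wide, 12 mm thick, with a springy plug of the same colour on it, 26 mm wide, its flat top 20 mm above the cap's underside. Origin: centre of the underside; z up. At the start 8 to 14 mm above its seat (103 mm above the bench). The tube only slides up and down, with 3 N of friction, to a firm stop at the seat, and stays where left. The plug gives 0.5 mm per N, at most 7 mm, and springs back.
- yellow_cap: Yellow tube cap: disc 34 mm wide, 12 mm thick, with a springy plug of the same colour on it, 26 mm wide, its flat top 20 mm above the cap's underside. Origin: centre of the underside; z up. At the start 8 to 14 mm above its seat (103 mm above the bench). The tube only slides up and down, with 3 N of friction, to a firm stop at the seat, and stays where left. The plug gives 0.5 mm per N, at most 7 mm, and springs back.
- blue_cap: Blue tube cap: disc 34 mm wide, 12 mm thick, with a springy plug of the same colour on it, 26 mm wide, its flat top 20 mm above the cap's underside. Origin: centre of the underside; z up. At the start 8 to 14 mm above its seat (103 mm above the bench). The tube only slides up and down, with 3 N of friction, to a firm stop at the seat, and stays where left. The plug gives 0.5 mm per N, at most 7 mm, and springs back.
- white_cap: White tube cap: disc 34 mm wide, 12 mm thick, with a springy plug of the same colour on it, 26 mm wide, its flat top 20 mm above the cap's underside. Origin: centre of the underside; z up. The balance tube, already fully home at the start.
- purple_tube (a joint): How far the underside of the purple cap stands above its seat, in m: 0 is fully home, larger is higher.
- yellow_tube (a joint): How far the underside of the yellow cap stands above its seat, in m: 0 is fully home, larger is higher.
- blue_tube (a joint): How far the underside of the blue cap stands above its seat, in m: 0 is fully home, larger is higher.
- white_tube (a joint): How far the underside of the white cap stands above its seat, in m: 0 is fully home, larger is higher.
- rotor: Cream round centrifuge rotor, 230 mm in diameter, fixed on the bench; origin: centre of its underside, top face 100 mm up. Six holes on a circle of 75 mm radius, every 60 degrees from its x axis, each with a grey seat ring 3 mm high; four hold capped tubes (colours vary), two are empty (dark discs). A steel nut 32 mm wide stands 24 mm up at its centre.
- reagent_bottle: Bystander: loose amber bottle, 40 mm in diameter, 85 mm high, upright on the bench; origin at the centre of its underside.
- tip_box: Bystander: loose orange-red pipette-tip box, 80 x 120 x 54 mm high; origin at the centre of its underside, its long side along its y.
- calculator: Bystander: loose black pocket calculator lying flat, 130 x 75 x 14 mm; origin at the centre of its underside, its long side along its x.

How it is judged:
By the outcome, as a careful person would: the job done as asked, in the order asked, and still so for the second after the job is handed in, with the robot touching nothing.
It also fails if it takes over 42 s, if anything falls off the work surface, if the arm or the gripper's body presses on something with over 40 N, if the wrist force passes 120 N, or if a joint passes its speed limit or range.

### The arm

A 7-joint arm with a two-finger parallel gripper is mounted at the origin on the work surface. World frame = base frame: x ahead of the robot, y to its left, z up, the work surface at z = 0. Lengths are in m, angles in rad, forces in N, time in s.
With the tool pointing down it reaches from about 0.425 to 0.875 m from the base axis. Payload 8.4 kg.
Tool frame: the origin (TCP) lies at the very end of the fingers, on their centre line; the grasp point (between the pads) lies 19 mm behind it; z points along the fingers, y is the line along which they close (so a half turn about z gives the same grasp; the last joint's range is limited). The gripper opens to 85 mm and grips with 20 to 120 N. Pads are 22 mm wide; open, the fingers measure 114 mm over their backs; the gripper's body (76 mm by 85 mm) begins 54 mm behind the grasp point. The pads swing forward as they close: fully open they stand 13 mm farther back than shut.
Start: joints at [-1.225, 0.333, 0.04, 1.465, -0.013, 1.343, -0.059], TCP at [0.28, 0.587, 0.231] pointing down, gripper open.
Joint ranges: [-2.58, 2.58], [-0.38, 2.09], [-1.3, 1.39], [0.25, 2.4], [-1.5, 4.64], [0.08, 2.09], [-2.65, 2.65]. Speed limits (rad/s): [2.22, 2.22, 2.79, 2.79, 3.14, 3.14, 3.14].

### API

Orientations are given as a rotation vector (axis times angle).
In Python, from station import robot gives the robot as it stands. The module is installed in compiled form; this text tells all that it offers.
- The arm moves only by the tool jog_arm, never from a script. Its argument "commands" is a list of rows, each a list of 7 numbers: the opening in per cent of the stroke, from 0 (shut) to 100 (fully open), then the shift along the tool's x, y, z in mm, then the turn, a rotation vector about the tool's x, y, z in rad. In form: [[jaw, x, y, z, wx, wy, wz], ...]. A call has 1 to 8 rows; each row is the pose to reach, as a shift and turn from the pose commanded when the call began, along the tool's axes at that moment; what a row does not reach only later rows make up. A row lasts 1/12 s, in which the tool goes at most 41.7 mm and 7.16 degrees, less where a joint would pass 70% of its speed; a pose out of reach is approached as far as the arm can. A call with a gripper value outside its range is refused whole. The fingers move at their own pace and stop on an object; "newtons" is the grip in N (left out, the last holds). Time passes only in rows, so rows that repeat a pose let the fingers close. It gives the time, the measured TCP pose, the force, the opening and the grip force at its end, in the units of the state.
- robot.state(): the state, without advancing time (a new reading comes with each control period).
- robot.grab_frame(name): name is "side" or "top"; returns the picture (420x560x3 uint8, blue, green, red); there is no depth.
- robot.camera_info(name): a dict with "mtx" (3x3 intrinsics, pixels), "cam_to_world" (4x4, takes a point from camera to world coordinates). Camera axes: x right, y up, looking along -z (the intrinsics and any distortion apply to the point x, -y, -z); pixel columns grow to the right and rows downward; lengths in m; the calibration is good to about 2 mm. A picture is of the moment at which its call begins. camera_info takes no time and is no camera call.
- robot.job_done(): hands the job in; it is judged then, once.
Trained networks look in the newest picture that a camera, given by its name, has taken for a name from the list of things; names that differ only in an ending like _2 or _b are one class to them, and where a whole thing is asked for, a point or a joint stands for the part that bears it (a point fixed in the world has none). Each returns a list of dicts, best first, with "p" (0 to 1); they miss things now and then, are a little off and sometimes report something else, mostly with a low value. They report only what shows in the picture. A call takes as long as a camera call.
- robot.find_in(camera, target): "position" ([x, y, z] in m, in world coordinates, good to about 4 mm: the middle of the surface that is visible of it).
- robot.silhouettes(camera, target): "pixels" (420x560 bool, what is visible of it).
The state is a dict: "t": time; "q": joint angles; "dq": joint speeds; "joint_torque": joint torques, N m; "tcp_pos": TCP position; "tool_rot": TCP orientation; "force": force on the tool from outside, world axes, zero at the start; "ft_torque": the same for the moment, N m; "gripper_width": opening from 0.0 (shut) to 1.0 (fully open); "finger_force": force on a finger pad.
Only numpy, scipy, OpenCV 4.12 (cv2) and the standard library are available. Lean on these libraries where they do the work, as an engineer would, in place of code of your own. Each camera call takes 0.05 s, during which the arm holds its last target. There are 200 camera calls.

## Working session

There is one attempt and no reset: what is moved stays moved. The work goes in short steps, Python scripts to look and compute and a tool call to move; the robot and the scene stay as the last step left them, time stands still between calls to the robot, and variables do not carry over. Pictures are saved under pics/ and viewed, at most 10 in all, crops included, and the job is handed in when it is done.

Besides the shell and the picture viewer there is one more tool, called after "Request:" as name(argument=value, ...), one argument or row to a line, values as JSON. jog_arm: Moves the arm, as the interface text tells. Its arguments: {"type":"object","properties":{"commands":{"type":"array"},"newtons":{"type":"number"}},"required":["commands"]}

```bash
mkdir -p pics; python3 - <<'E'
from station import robot
import cv2,numpy as np
s=robot.state();print(s['t'],s['tcp_pos'],s['tool_rot'],s['force'],s['gripper_width'])
for c in('side','top'):
    im=robot.grab_frame(c);cv2.imwrite(f'pics/{c}0.png',im)
    ci=robot.camera_info(c);print(c,np.round(ci['mtx'],1).tolist(),np.round(ci['cam_to_world'],3).tolist(),[k for k in ci])
    for n in('purple_cap','yellow_cap','blue_cap','white_cap','rotor'):
        r=robot.find_in(c,n);print(n,[(np.round(d['position'],4).tolist(),round(d['p'],2)) for d in r[:2]])
        m=robot.silhouettes(c,n)
        if m:
            ys,xs=np.nonzero(m[0]['pixels']);print('  px',xs.min(),xs.max(),ys.min(),ys.max(),len(xs),round(m[0]['p'],2))
E
```

```text
0.0 [0.27949415 0.58631769 0.23040389] [-6.92868349e-01 -3.06397580e+00  2.58430832e-03] [ 0.03085595 -0.44342208  0.2714617 ] 1.0010822226209997
side [[506.0, 0.0, 283.2], [0.0, 506.0, 210.6], [0.0, 0.0, 1.0]] [[0.999, 0.046, -0.027, 0.545], [-0.05, 0.633, -0.772, -0.899], [-0.018, 0.772, 0.635, 0.885], [0.0, 0.0, 0.0, 1.0]] ['mtx', 'cam_to_world']
purple_cap [([0.6095, 0.0701, 0.1266], 0.45)]
  px 289 302 191 203 143 0.71
yellow_cap [([0.4914, 0.0118, 0.1304], 0.69)]
  px 229 241 195 207 128 0.69
blue_cap [([0.5745, 0.1331, 0.13], 0.54)]
  px 275 288 174 187 148 0.47
white_cap [([0.4613, 0.0759, 0.1149], 0.64)]
  px 228 242 195 207 143 0.51
rotor []
  px 220 311 179 254 4657 0.8
top [[456.1, 0.0, 284.0], [0.0, 456.1, 208.8], [0.0, 0.0, 1.0]] [[-0.017, 0.993, -0.113, 0.459], [-1.0, -0.015, 0.013, 0.06], [0.011, 0.114, 0.993, 0.995], [0.0, 0.0, 0.0, 1.0]] ['mtx', 'cam_to_world']
purple_cap [([0.61, 0.075, 0.134], 0.82)]
  px 261 277 174 190 246 0.54
yellow_cap [([0.4895, 0.0162, 0.1341], 0.82)]
  px 291 308 234 250 252 0.67
blue_cap [([0.5739, 0.141, 0.1336], 0.81)]
  px 226 242 190 207 241 0.7
white_cap [([0.4624, 0.0826, 0.1217], 0.56)]
  px 256 273 251 268 248 0.64
rotor [([0.5318, 0.082, 0.0971], 0.7)]
  px 209 324 164 280 9613 0.74
```

View pics/side0.png

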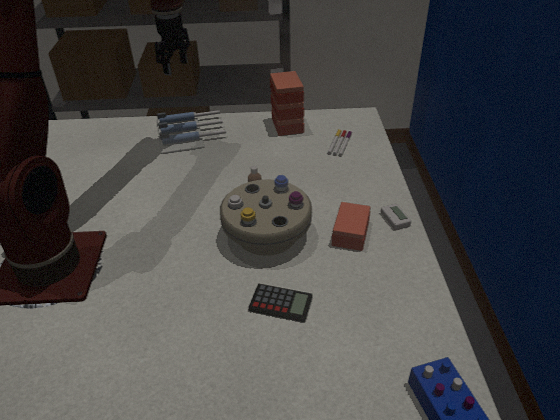

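View pics/top0.png

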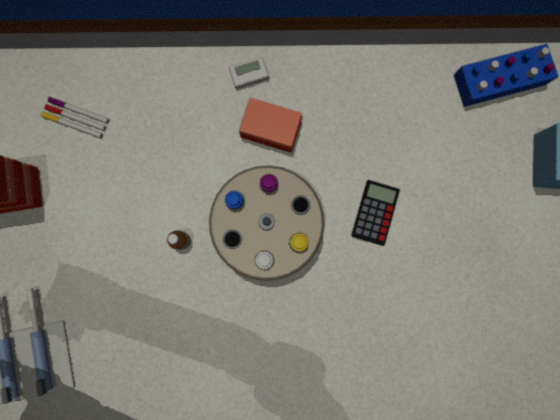

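Side view: purple cap at about (296,199), blue (281,183), yellow (248,215), white (235,201), so the network's side "yellow" mask is wrong: it sits on the white cap. Top view: purple (269,183), blue (234,200), yellow (299,242), white (264,260), nut (266,222). The area around the rotor is clear.

```bash
python3 - <<'E'
from station import robot
import cv2,numpy as np
from scipy.spatial.transform import Rotation as R
px={'purple':((269,183),(296,199)),'yellow':((299,242),(248,215)),'blue':((234,200),(281,183))}
rng={'purple':((135,80,30),(175,255,255)),'yellow':((18,110,60),(36,255,255)),'blue':((100,110,50),(125,255,255))}
ci={c:robot.camera_info(c) for c in('top','side')}
im={c:cv2.imread(f'pics/{c}0.png') for c in ci}
def ray(c,p):
    M=ci[c]['cam_to_world'];u=np.linalg.inv(ci[c]['mtx'])@[*p,1]
    d=M[:3,:3]@[u[0],-u[1],-u[2]];return M[:3,3],d/np.linalg.norm(d)
s=robot.state();Rt=R.from_rotvec(s['tool_rot']);prev=None
for n in px:
    rs=[]
    for k,c in enumerate(('top','side')):
        m=cv2.inRange(cv2.cvtColor(im[c],cv2.COLOR_BGR2HSV),*map(np.array,rng[n]))
        x0,y0=px[n][k];w=np.zeros_like(m);cv2.circle(w,(x0,y0),14,255,-1);m&=w
        ys,xs=np.nonzero(m);rs.append(ray(c,(xs.mean(),ys.mean())));print(n,c,len(xs),round(xs.mean(),1),round(ys.mean(),1))
    (o1,d1),(o2,d2)=rs
    t=np.linalg.lstsq(np.c_[d1,-d2],o2-o1,rcond=None)[0]
    a,b=o1+t[0]*d1,o2+t[1]*d2
    p=o1+d1*(0.132-o1[2])/d1[2]
    print(' tri',np.round((a+b)/2,4),'gap',round(np.linalg.norm(a-b),4),'top@.132',np.round(p[:2],4),
      'shift mm to z=.16',np.round(1000*Rt.inv().apply(np.r_[p[:2],.16]-s['tcp_pos']),1))
E
```

```text
purple top 242 268.3 182.4
purple side 80 295.4 196.0
 tri [0.6097 0.078  0.1265] gap 0.0002 top@.132 [0.6087 0.0779] shift mm to z=.16 [-516.  -317.8   71.3]
yellow top 267 298.8 242.1
yellow side 138 247.6 213.5
 tri [0.4935 0.0214 0.125 ] gap 0.0007 top@.132 [0.4935 0.0218] shift mm to z=.16 [-436.2 -418.    71.3]
blue top 252 233.6 199.5
blue side 14 279.9 177.9
 tri [0.5755 0.144  0.1358] gap 0.0013 top@.132 [0.5767 0.1444] shift mm to z=.16 [-458.4 -271.5   71.3]
```

Request:
jog_arm(
  commands=[
    [0,-516,-318,30,0,0,0],
    [0,-516,-318,30,0,0,0],
    [0,-516,-318,30,0,0,0],
    [0,-516,-318,30,0,0,0],
    [0,-516,-318,30,0,0,0],
    [0,-516,-318,30,0,0,0],
    [0,-516,-318,30,0,0,0],
    [0,-516,-318,30,0,0,0],
  ],
  newtons=20,
)

```text
t: 1.77
tcp_pos: [0.4611, 0.3052, 0.2151]
tool_rot: [0.693, 3.064, 0.001]
force: [1.5, 0.6, -0.1]
gripper_width: 0.001
finger_force: 0.0
```

```bash
cat > rel.py <<'E'
from station import robot
import numpy as np,sys
from scipy.spatial.transform import Rotation as R
s=robot.state();g=np.array([float(v) for v in sys.argv[1:4]])
Rt=R.from_rotvec(s['tool_rot'])
print(round(s['t'],2),np.round(s['tcp_pos'],4),np.round(s['tool_rot'],3),'F',np.round(s['force'],2),'w',round(s['gripper_width'],3),'q',np.round(s['q'],2))
print('shift',np.round(1000*Rt.inv().apply(g-s['tcp_pos']),1),'turn to level',np.round((Rt.inv()*R.from_rotvec([-.6929,-3.064,0])).as_rotvec(),4))
E
python3 rel.py 0.609 0.077 0.160
```

```text
1.77 [0.4611 0.3052 0.2151] [6.930e-01 3.064e+00 1.000e-03] F [ 1.45  0.56 -0.12] w 0.001 q [-0.87  0.14  0.22  1.74 -0.03  1.26  0.49]
shift [-231.7 -142.4   55. ] turn to level [0.0007 0.0003 0.    ]
```

Request:
jog_arm(
  commands=[
    [0,-232,-142,30,0,0,0],
    [0,-232,-142,30,0,0,0],
    [0,-232,-142,40,0,0,0],
    [0,-232,-142,50,0,0,0],
    [0,-232,-142,55,0,0,0],
    [0,-232,-142,55,0,0,0],
    [0,-232,-142,55,0,0,0],
    [0,-232,-142,55,0,0,0],
  ],
)

```text
t: 2.43
tcp_pos: [0.6102, 0.0713, 0.1582]
tool_rot: [0.706, 3.061, -0.006]
force: [-1.5, -1.1, -0.8]
gripper_width: -0.002
finger_force: 0.0
```

```bash
python3 rel.py 0.609 0.077 0.145
python3 -c "
from station import robot;import cv2,numpy as np
a=robot.grab_frame('top')[150:300,180:350];b=robot.grab_frame('side')[130:280,190:360]
cv2.imwrite('pics/c1.png',cv2.resize(np.hstack([a,b]),None,fx=2.3,fy=2.3,interpolation=cv2.INTER_CUBIC))"
```

```text
2.43 [0.6102 0.0713 0.1582] [ 0.706  3.061 -0.006] F [-1.53 -1.14 -0.79] w -0.002 q [-0.52  0.32  0.4   1.67 -0.13  1.18  1.03]
shift [ 3.6  4.6 13.2] turn to level [-0.0039  0.0013 -0.0083]
```

View pics/c1.png

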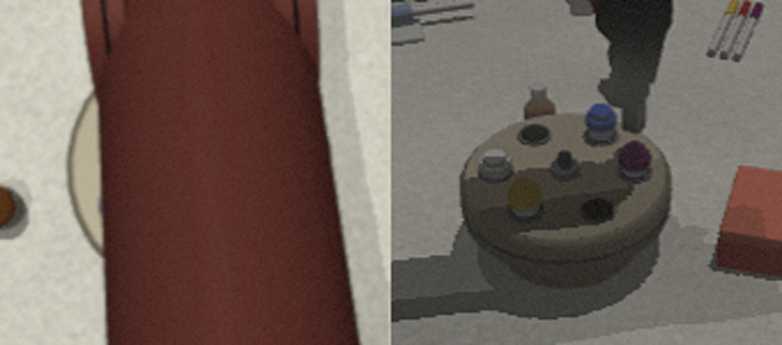

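The top view is blocked by the arm. In the side view the shut fingertips, at crop (634,130), stand directly above the purple plug at (634,148).

Request:
jog_arm(
  commands=[
    [0,0,0,6,0,0,0],
    [0,0,0,12,0,0,0],
    [0,0,0,12,0,0,0],
    [0,0,0,12,0,0,0],
  ],
)

```text
t: 2.87
tcp_pos: [0.608, 0.0802, 0.1474]
tool_rot: [-0.69, -3.064, 0.0]
force: [-0.6, 0.8, -0.4]
gripper_width: -0.001
finger_force: 0.0
```

```bash
python3 rel.py 0.609 0.077 0.120
```

```text
2.87 [0.608  0.0802 0.1474] [-0.69  -3.064  0.   ] F [-0.62  0.79 -0.42] w -0.001 q [-0.52  0.33  0.39  1.68 -0.14  1.16  1.03]
shift [-2.3 -2.5 27.4] turn to level [-0.0002 -0.0006  0.0017]
```

Request:
jog_arm(
  commands=[
    [0,-2,-2,2,0,0,0],
    [0,-2,-2,5,0,0,0],
    [0,-2,-2,8,0,0,0],
    [0,-2,-2,11,0,0,0],
    [0,-2,-2,14,0,0,0],
    [0,-2,-2,17,0,0,0],
    [0,-2,-2,17,0,0,0],
    [0,-2,-2,17,0,0,0],
  ],
)

```text
t: 3.53
tcp_pos: [0.6096, 0.0764, 0.1308]
tool_rot: [-0.693, -3.064, 0.0]
force: [-0.5, 0.6, 1.9]
gripper_width: -0.002
finger_force: 0.7
```

Request:
jog_arm(
  commands=[
    [0,0,0,2,0,0,0],
    [0,0,0,4,0,0,0],
    [0,0,0,6,0,0,0],
    [0,0,0,8,0,0,0],
    [0,0,0,8,0,0,0],
    [0,0,0,8,0,0,0],
  ],
)

```text
t: 4.03
tcp_pos: [0.6097, 0.0764, 0.1228]
tool_rot: [0.693, 3.064, -0.0]
force: [-0.4, 0.0, 2.6]
gripper_width: -0.003
finger_force: 1.1
```

Request:
jog_arm(
  commands=[
    [0,0,0,1,0,0,0],
    [0,0,0,2,0,0,0],
    [0,0,0,2,0,0,0],
    [0,0,0,2,0,0,0],
    [0,0,0,2,0,0,0],
  ],
)

```text
t: 4.45
tcp_pos: [0.6097, 0.0764, 0.121]
tool_rot: [0.693, 3.064, 0.0]
force: [-0.7, -0.6, 4.2]
gripper_width: 0.001
finger_force: 2.2
```

Request:
jog_arm(
  commands=[
    [0,0,0,1,0,0,0],
    [0,0,0,2,0,0,0],
    [0,0,0,2,0,0,0],
    [0,0,0,2,0,0,0],
    [0,0,0,2,0,0,0],
  ],
)

```text
t: 4.87
tcp_pos: [0.6097, 0.0765, 0.1193]
tool_rot: [0.693, 3.064, 0.0]
force: [-2.4, 0.2, 7.4]
gripper_width: 0.001
finger_force: 3.8
```

Request:
jog_arm(
  commands=[
    [0,0,0,-20,0,0,0],
    [0,0,0,-38,0,0,0],
    [0,20,-25,-40,0,0,0],
    [0,41,-51,-40,0,0,0],
    [0,61,-76,-40,0,0,0],
    [0,76,-95,-40,0,0,0],
    [0,81,-101,-35,0,0,0],
    [0,81,-101,-28,0,0,0],
  ],
)

```text
t: 5.53
tcp_pos: [0.4921, 0.0193, 0.1469]
tool_rot: [0.695, 3.063, 0.002]
force: [0.6, -0.1, -0.5]
gripper_width: -0.002
finger_force: 0.0
```

Request:
jog_arm(
  commands=[
    [0,0,0,0,0,0,0],
    [0,0,0,0,0,0,0],
    [0,0,0,0,0,0,0],
  ],
)

```text
t: 5.78
tcp_pos: [0.4939, 0.0207, 0.1466]
tool_rot: [-0.692, -3.064, 0.001]
force: [0.3, -0.2, 0.7]
gripper_width: -0.001
finger_force: 0.0
```

```bash
python3 rel.py 0.4925 0.020 0.120
python3 -c "
from station import robot;import cv2,numpy as np
a=robot.grab_frame('top')[150:300,180:350];b=robot.grab_frame('side')[130:280,190:360]
cv2.imwrite('pics/c2.png',cv2.resize(np.hstack([a,b]),None,fx=2.3,fy=2.3,interpolation=cv2.INTER_CUBIC))"
```

```text
5.78 [0.4939 0.0207 0.1466] [-6.920e-01 -3.064e+00  1.000e-03] F [ 0.32 -0.22  0.67] w -0.001 q [-0.53  0.08  0.42  1.96 -0.03  1.11  1.03]
shift [ 1.  -1.2 26.6] turn to level [-0.0007  0.0003  0.0008]
```

View pics/c2.png

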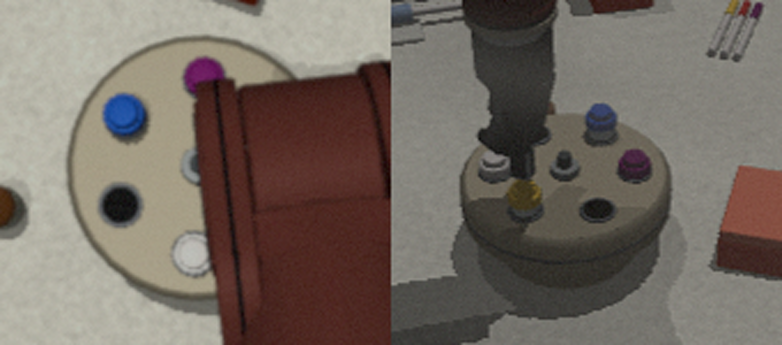

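The purple cap now sits down on the rotor. The fingertips, at crop (522,176), are above the yellow plug at (526,188).

Request:
jog_arm(
  commands=[
    [0,0,-1,4,0,0,0],
    [0,0,-1,8,0,0,0],
    [0,0,-1,11,0,0,0],
    [0,0,-1,14,0,0,0],
    [0,0,-1,17,0,0,0],
    [0,0,-1,19,0,0,0],
    [0,0,-1,19,0,0,0],
    [0,0,-1,19,0,0,0],
  ],
)

```text
t: 6.55
tcp_pos: [0.4926, 0.0192, 0.1278]
tool_rot: [-0.693, -3.064, 0.0]
force: [-1.3, 0.6, 2.0]
gripper_width: -0.0
finger_force: 0.9
```

Request:
jog_arm(
  commands=[
    [0,0,0,2,0,0,0],
    [0,0,0,4,0,0,0],
    [0,0,0,6,0,0,0],
    [0,0,0,6,0,0,0],
    [0,0,0,6,0,0,0],
  ],
)

```text
t: 6.97
tcp_pos: [0.4926, 0.0192, 0.1218]
tool_rot: [0.693, 3.064, -0.0]
force: [-2.0, 0.4, 2.9]
gripper_width: 0.003
finger_force: 1.3
```

Request:
jog_arm(
  commands=[
    [0,0,0,1,0,0,0],
    [0,0,0,2,0,0,0],
    [0,0,0,2,0,0,0],
    [0,0,0,2,0,0,0],
    [0,0,0,2,0,0,0],
  ],
)

```text
t: 7.38
tcp_pos: [0.4927, 0.0192, 0.12]
tool_rot: [0.693, 3.064, 0.0]
force: [-1.6, -1.0, 6.4]
gripper_width: -0.003
finger_force: 3.0
```

Request:
jog_arm(
  commands=[
    [0,0,0,0.7,0,0,0],
    [0,0,0,1,0,0,0],
    [0,0,0,1,0,0,0],
    [0,0,0,1,0,0,0],
  ],
)

```text
t: 7.72
tcp_pos: [0.4927, 0.0192, 0.1192]
tool_rot: [0.693, 3.064, 0.0]
force: [-2.6, -0.9, 6.7]
gripper_width: -0.0
finger_force: 3.8
```

Request:
jog_arm(
  commands=[
    [0,0,0,-20,0,0,0],
    [0,0,0,-38,0,0,0],
    [0,-5,35,-42,0,0,0],
    [0,-11,72,-42,0,0,0],
    [0,-16,108,-42,0,0,0],
    [0,-20,136,-42,0,0,0],
    [0,-22,148,-38,0,0,0],
    [0,-22,148,-30,0,0,0],
  ],
)

```text
t: 8.38
tcp_pos: [0.5773, 0.1467, 0.1485]
tool_rot: [0.687, 3.065, 0.001]
force: [-0.7, 0.0, -1.0]
gripper_width: 0.004
finger_force: 0.0
```

Request:
jog_arm(
  commands=[
    [0,0,0,0,0,0,0],
    [0,0,0,0,0,0,0],
    [0,0,0,0,0,0,0],
  ],
)

```text
t: 8.63
tcp_pos: [0.5757, 0.1415, 0.1488]
tool_rot: [-0.696, -3.063, 0.001]
force: [-0.2, -0.1, 0.1]
gripper_width: -0.0
finger_force: 0.0
```

```bash
python3 rel.py 0.5755 0.143 0.120
python3 -c "
from station import robot;import cv2,numpy as np
a=robot.grab_frame('top')[150:300,180:350];b=robot.grab_frame('side')[130:280,190:360]
cv2.imwrite('pics/c3.png',cv2.resize(np.hstack([a,b]),None,fx=2.3,fy=2.3,interpolation=cv2.INTER_CUBIC))"
```

```text
8.63 [0.5757 0.1415 0.1488] [-6.960e-01 -3.063e+00  1.000e-03] F [-0.23 -0.09  0.07] w -0.0 q [-0.61  0.28  0.36  1.73 -0.11  1.15  0.9 ]
shift [ 0.8  1.3 28.8] turn to level [-0.0006  0.     -0.0021]
```

View pics/c3.png

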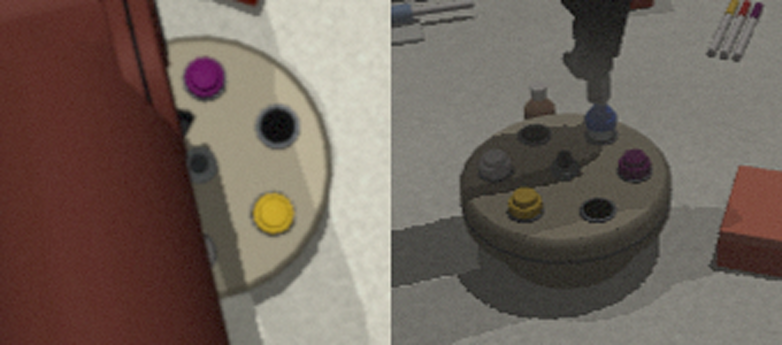

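Yellow and purple both look seated, and the fingertips, at crop (599,100), are directly over the blue plug at (601,115).

Request:
jog_arm(
  commands=[
    [0,0,0,5,0,0,0],
    [0,0,0,9,0,0,0],
    [0,0,0,12,0,0,0],
    [0,0,0,15,0,0,0],
    [0,0,0,18,0,0,0],
    [0,0,0,21,0,0,0],
    [0,0,0,21,0,0,0],
    [0,0,0,21,0,0,0],
  ],
)

```text
t: 9.4
tcp_pos: [0.5761, 0.1432, 0.1276]
tool_rot: [-0.693, -3.064, 0.001]
force: [-1.0, -0.6, 1.9]
gripper_width: 0.0
finger_force: 0.8
```

Request:
jog_arm(
  commands=[
    [0,0,0,2,0,0,0],
    [0,0,0,4,0,0,0],
    [0,0,0,6,0,0,0],
    [0,0,0,6,0,0,0],
    [0,0,0,6,0,0,0],
  ],
)

```text
t: 9.82
tcp_pos: [0.5763, 0.1433, 0.1218]
tool_rot: [0.693, 3.064, 0.0]
force: [-1.3, -1.1, 3.1]
gripper_width: 0.002
finger_force: 1.3
```

Request:
jog_arm(
  commands=[
    [0,0,0,1,0,0,0],
    [0,0,0,2,0,0,0],
    [0,0,0,2,0,0,0],
    [0,0,0,2,0,0,0],
    [0,0,0,2,0,0,0],
  ],
)

```text
t: 10.23
tcp_pos: [0.5763, 0.1433, 0.1202]
tool_rot: [0.693, 3.064, 0.0]
force: [-1.1, -1.7, 5.5]
gripper_width: -0.003
finger_force: 2.9
```

Press 1 mm more, then retreat up and away toward the start for a clear view.

Request:
jog_arm(
  commands=[
    [0,0,0,0.7,0,0,0],
    [0,0,0,1,0,0,0],
    [0,0,0,1,0,0,0],
    [0,0,0,1,0,0,0],
  ],
)

```text
t: 10.57
tcp_pos: [0.5764, 0.1433, 0.1193]
tool_rot: [0.693, 3.064, 0.0]
force: [-2.1, -1.8, 7.2]
gripper_width: 0.0
finger_force: 3.7
```

Request:
jog_arm(
  commands=[
    [0,0,0,-20,0,0,0],
    [0,0,0,-50,0,0,0],
    [0,0,0,-90,0,0,0],
    [0,30,20,-100,0,0,0],
    [0,60,40,-100,0,0,0],
    [0,90,60,-100,0,0,0],
    [0,120,80,-100,0,0,0],
    [0,150,100,-100,0,0,0],
  ],
)

```text
t: 11.23
tcp_pos: [0.4825, 0.2997, 0.2187]
tool_rot: [-0.693, -3.064, -0.001]
force: [1.1, 0.9, 0.2]
gripper_width: 0.003
finger_force: 0.0
```

Request:
jog_arm(
  commands=[
    [0,33,22,0,0,0,0],
    [0,66,44,0,0,0,0],
    [0,99,66,0,0,0,0],
    [0,132,88,0,0,0,0],
    [0,165,110,0,0,0,0],
    [0,190,125,0,0,0,0],
    [0,200,130,0,0,0,0],
    [0,200,130,0,0,0,0],
  ],
)

```text
t: 11.9
tcp_pos: [0.3556, 0.5046, 0.2179]
tool_rot: [-0.683, -3.064, 0.0]
force: [0.3, -0.6, -1.0]
gripper_width: 0.001
finger_force: 0.0
```

```bash
python3 rel.py 0.5 0.1 0.120
python3 -c "
from station import robot;import cv2,numpy as np
a=robot.grab_frame('top')[100:300,150:400];b=robot.grab_frame('side')[130:330,190:400]
cv2.imwrite('pics/c4.png',cv2.resize(np.hstack([a,b]),None,fx=1.7,fy=1.7,interpolation=cv2.INTER_CUBIC))"
```

```text
11.9 [0.3556 0.5046 0.2179] [-0.683 -3.064  0.   ] F [ 0.34 -0.65 -1.02] w 0.001 q [-1.11  0.27  0.1   1.57 -0.03  1.3   0.13]
shift [-302.8 -304.8   97.6] turn to level [-0.0007 -0.0015  0.0059]
```

View pics/c4.png

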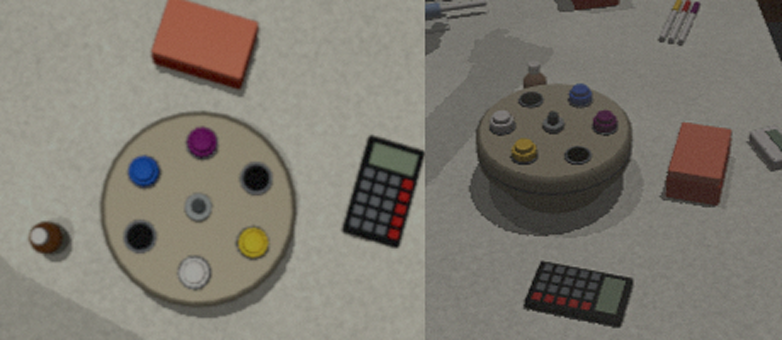

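All four caps sit at the same level: in the side crop purple is at (604,121), yellow (524,150), blue (580,95) and white (501,121). The bottle, tip box and calculator have not moved, so I'm handing in.

```bash
python3 -c "
from station import robot;print(robot.job_done())"
```

```text
the job is handed in; nothing more can be done
None
```

The purple, yellow and blue tubes were pushed fully home in that order with at most about 7.5 N measured, nothing else was touched, and I handed the job in at about 12 s.

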